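Find the rocking corner of a chopping block and shim it

TASK

The chopping block has lost the rubber pad under one corner. Press down on its corners with the fingertips until you find the one that rocks, push that corner's wooden shim in under it until it bears and the block lies level, then press that corner firmly again to prove that it no longer gives. Lift nothing, do not shove the block out of place, and leave the other three shims, the garlic and the spice jars where they are.

Things in the scene. Friction and masses are not known exactly. Their poses are not given: they have to be found in the camera images.
- board: Wooden chopping block, 160 (own x) by 190 (own y) by 40 mm high, 1.3 kg; origin: centre of its underside, 9 mm above the worktop. It lies loose and level on 28 mm round rubber pads, 9 mm high, stuck to the worktop under the corners; one of the four is missing, hidden from above. There 5 N pressed on the corner rocks it down 6.5 mm (0.08 rad); let go, it comes back. Padded corners do not give.
- corner_near_left (a point): Point to press the block's corner nearest the robot, on its left (+y): on its top face, 49 mm above the worktop, straight above the pad place, 22 mm in from the block's edges (58 mm from its middle along own x, 73 mm along y). A firm press is 5 to 15 N.
- corner_near_right (a point): Point to press the block's corner nearest the robot, on its right (-y): on its top face, 49 mm above the worktop, straight above the pad place, 22 mm in from the block's edges (58 mm from its middle along own x, 73 mm along y). A firm press is 5 to 15 N.
- corner_far_left (a point): Point to press the block's corner away from the robot, on its left (+y): on its top face, 49 mm above the worktop, straight above the pad place, 22 mm in from the block's edges (58 mm from its middle along own x, 73 mm along y). A firm press is 5 to 15 N.
- corner_far_right (a point): Point to press the block's corner away from the robot, on its right (-y): on its top face, 49 mm above the worktop, straight above the pad place, 22 mm in from the block's edges (58 mm from its middle along own x, 73 mm along y). A firm press is 5 to 15 N.
- shim_near_left: Loose wooden wedge of the corner nearest the robot, on its left (+y): 60 long, 28 wide, 2.5 mm high at the thin end (own +x), 14.5 mm at the thick end; origin: centre of its underside. On the worktop, in line with the pad place, thin end 3 to 9 mm off the block's side. Pushed by its thick end it goes 33 mm under an unpadded corner and bears there (push over 4 N); at a pad it stops after 8 mm.
- shim_near_right: Loose wooden wedge of the corner nearest the robot, on its right (-y): 60 long, 28 wide, 2.5 mm high at the thin end (own +x), 14.5 mm at the thick end; origin: centre of its underside. On the worktop, in line with the pad place, thin end 3 to 9 mm off the block's side. Pushed by its thick end it goes 33 mm under an unpadded corner and bears there (push over 4 N); at a pad it stops after 8 mm.
- shim_far_left: Loose wooden wedge of the corner away from the robot, on its left (+y): 60 long, 28 wide, 2.5 mm high at the thin end (own +x), 14.5 mm at the thick end; origin: centre of its underside. On the worktop, in line with the pad place, thin end 3 to 9 mm off the block's side. Pushed by its thick end it goes 33 mm under an unpadded corner and bears there (push over 4 N); at a pad it stops after 8 mm.
- shim_far_right: Loose wooden wedge of the corner away from the robot, on its right (-y): 60 long, 28 wide, 2.5 mm high at the thin end (own +x), 14.5 mm at the thick end; origin: centre of its underside. On the worktop, in line with the pad place, thin end 3 to 9 mm off the block's side. Pushed by its thick end it goes 33 mm under an unpadded corner and bears there (push over 4 N); at a pad it stops after 8 mm.
- garlic_block: Garlic bulb, 60 mm wide and 59 mm high, standing in the middle of the block; origin at the centre of its underside. To be left there.
- garlic_front: Smaller garlic bulb, 48 mm wide and 51 mm high, standing on the worktop between the block and the front edge of the worktop, 20 mm or more from the block; origin at the centre of its underside. To be left alone.
- spice_jar: Spice jar with red lid, 44 mm wide, 105 mm high, on the worktop left of the block near the front edge; origin at the centre of its underside. To be left alone.
- spice_jar_white: Spice jar with white lid, 47 mm wide, 98 mm high, beside the other one; origin at the centre of its underside. To be left alone.
Not all that is in view belongs to the job. What is shaped like the shim_near_left but white is not meant.

How it is judged:
By the outcome, as a careful person would: the job done as asked, in the order asked, and still so for the second after the job is handed in, with the robot touching nothing.
It also fails if it takes over 58 s, if anything falls off the work surface, if the arm or the gripper's body presses on something with over 40 N, if the wrist force passes 120 N, or if a joint passes its speed limit or range.

ROBOT

A 6-joint arm with a two-finger parallel gripper is mounted at the origin on a cart in front of the work surface, level with it; the furniture and walls round the work are solid. World frame = base frame: x ahead of the robot, y to its left, z up, the work surface at z = 0. Lengths are in m, angles in rad, forces in N, time in s.
With the tool pointing down it reaches from about 0.375 to 0.975 m from the base axis. Payload 3.8 kg.
Tool frame: the origin (TCP) lies on the centre line of the jaws, within the pads' length; the fingertips stand 17 mm ahead of it and the grasp point (between the pads) lies 2 mm behind it (bot.tip_extent is the distance from the TCP to the fingertips, in m); z points along the fingers, y is the line along which they close (so a half turn about z gives the same grasp; the last joint's range is limited). The gripper opens to 85 mm and grips with 20 to 120 N. Pads are 22 mm wide; open, the fingers measure 114 mm over their backs; the gripper's body (76 mm by 85 mm) begins 54 mm behind the grasp point. The pads swing forward as they close: fully open they stand 13 mm farther back than shut.
Start: joints at [1.101, 0.264, 1.604, -0, 1.274, -0.037], TCP at [0.283, 0.613, 0.248] pointing down, gripper open.
Joint ranges: [-2.63, 2.63], [-0.94, 2.18], [0.31, 2.57], [-1.31, 4.45], [0, 2.66], [-2.55, 2.55]. Speed limits (rad/s): [2.57, 2.57, 3.14, 3.14, 3.14, 3.14].

INTERFACE

Orientations are given as a rotation vector (axis times angle).
In Python, from workcell import readout, read_camera, finish_job, bot gives the robot as it stands.
- The arm moves only by the tool jog_arm, never from a script. Its argument "deltas" is one flat list of numbers, 7 for each row, row after row: the shift along the tool's x, y, z in m, then the turn, a rotation vector about the tool's x, y, z in degrees, then the gripper command: -1 is shut, 1 is fully open, values between are in proportion. A call has 1 to 8 rows; each row is the pose to reach, as a shift and turn from the pose commanded when the call began, along the tool's axes at that moment; what a row does not reach only later rows make up. A row lasts 1/10 s, in which the tool goes at most 50 mm and 8.59 degrees, less where a joint would pass 70% of its speed; a pose out of reach is approached as far as the arm can. A call with a gripper value outside its range is refused whole. The fingers move at their own pace and stop on an object; "squeeze" is the grip in N (left out, the last holds). Time passes only in rows, so rows that repeat a pose let the fingers close. It gives the time, the measured TCP pose, the force, the opening and the grip force at its end, in the units of the state.
- readout.read_state(): the state, without advancing time (a new reading comes with each control period).
- read_camera(name): name is "side" or "top"; returns a dict with "color" (420x560x3 uint8, blue, green, red), "fx", "fy", "cx", "cy" (pixels), "origin" and "attitude" of the camera in the world. Camera axes: x right, y down, z forward; pixel columns grow to the right and rows downward; lengths in m; the calibration is good to about 2 mm. A picture is of the moment at which its call begins. There is no depth.
- finish_job(): hands the job in; it is judged then, once.
The state is a dict: "time": time; "q": joint angles; "joint_vel": joint speeds; "joint_torque": joint torques, N m; "tool_pos": TCP position; "tcp_rot": TCP orientation; "wrist_force": force on the tool from outside, world axes, zero at the start; "torque": the same for the moment, N m; "width": opening from 0.0 (shut) to 1.0 (fully open); "grip_force": force on a finger pad.
Only numpy, scipy, OpenCV 4.12 (cv2) and the standard library are available. Lean on these libraries where they do the work, as an engineer would, in place of code of your own. Each camera call takes 0.05 s, during which the arm holds its last target. There are 200 camera calls.

## Working session

There is one attempt and no reset: what is moved stays moved. The work goes in short steps, Python scripts to look and compute and a tool call to move; the robot and the scene stay as the last step left them, time stands still between calls to the robot, and variables do not carry over. Pictures are saved under pics/ and viewed, at most 10 in all, crops included, and the job is handed in when it is done.

Besides the shell and the picture viewer there is one more tool, called after ">>>" by a JSON object that holds its "name" and its "arguments". jog_arm: Moves the arm, as the interface text tells. Its arguments: {"type":"object","properties":{"deltas":{"type":"array"},"squeeze":{"type":"number"}},"required":["deltas"]}

```bash
mkdir -p pics; ls; python3 - <<'E'
from workcell import readout, read_camera, bot
import cv2
for n in("top","side"):
    c=read_camera(n); cv2.imwrite(f"pics/{n}0.png",c["color"])
    print(n,{k:v for k,v in c.items() if k!="color"})
print(readout.read_state(), bot.tip_extent)
E
```

```text
pics
top {'fx': 543.5256943831426, 'fy': 543.5256943831426, 'cx': 287.79998227275604, 'cy': 213.51638897010923, 'origin': array([ 0.40201303, -0.00318175,  1.37244671]), 'attitude': array([-2.17584625,  2.16446366, -0.08571946])}
side {'fx': 414.67896678189686, 'fy': 414.67896678189686, 'cx': 281.0631678953515, 'cy': 212.84275890898743, 'origin': array([ 0.28843467, -0.83368632,  0.61271076]), 'attitude': array([-2.12254134,  0.2984535 , -0.16199238])}
{'time': 0.1, 'q': array([ 1.10110578e+00,  2.64690854e-01,  1.60525266e+00, -1.43332261e-05,
        1.27372968e+00, -3.68802969e-02]), 'joint_vel': array([-0.00088568, -0.00407336, -0.00286483,  0.00082274,  0.00012947,
        0.00339931]), 'joint_torque': array([ 3.13599576e-04, -5.16707540e+01, -3.68588769e+01, -2.12274426e-05,
        6.27523448e-03,  4.05261130e-05]), 'tool_pos': array([0.2828138 , 0.61218861, 0.2470695 ]), 'tcp_rot': array([-0.67444684, -3.06782067,  0.00316871]), 'wrist_force': array([ 0.29565759, -0.16366802,  0.32959328]), 'torque': array([-0.00309594,  0.02913143, -0.01469942]), 'grip_force': 0.0, 'width': 1.0013553576865397} 0.017
```

View pics/top0.png

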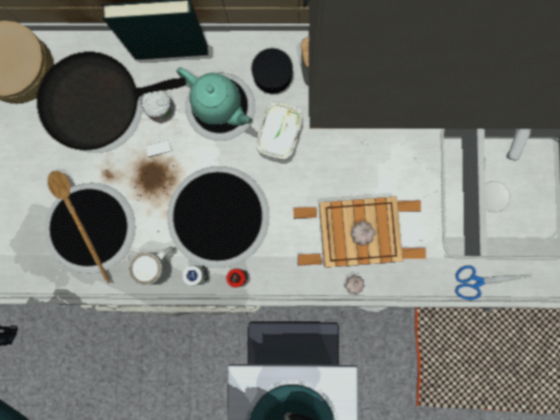

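View pics/side0.png

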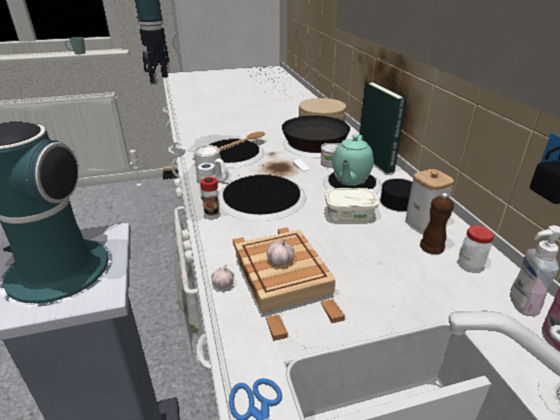

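The top view shows the block at about (361,231). Its shims are at (305,212) far left, (310,259) near left, (409,206) far right and (413,254) near right. The white wedge at (159,149) is the decoy; the four brown ones beside the block fit the description.

```bash
cat > h.py <<'E'
import numpy as np, cv2
from scipy.spatial.transform import Rotation as R
from workcell import readout, read_camera, bot
def ray(c,uv,z):
    uv=np.atleast_2d(uv).astype(float)
    d=np.c_[(uv[:,0]-c["cx"])/c["fx"],(uv[:,1]-c["cy"])/c["fy"],np.ones(len(uv))]@R.from_rotvec(c["attitude"]).as_matrix().T
    return c["origin"]+d*((z-c["origin"][2])/d[:,2])[:,None]
def wood(c,x0=285,x1=440,y0=185,y1=280):
    h=cv2.cvtColor(c["color"],cv2.COLOR_BGR2HSV)
    m=cv2.inRange(h,(3,70,50),(25,255,255)); k=np.zeros_like(m); k[y0:y1,x0:x1]=m[y0:y1,x0:x1]
    return k
def rect(pts):  # metric min-area rect
    (cx,cy),(w,h),a=cv2.minAreaRect((pts[:,:2]*1000).astype(np.float32))
    return np.round([cx,cy,w,h,a],1)
def measure():
    c=read_camera("top"); m=wood(c)
    full=cv2.morphologyEx(m,cv2.MORPH_CLOSE,np.ones((9,9)))
    b=cv2.morphologyEx(full,cv2.MORPH_OPEN,np.ones((31,31)))
    cs,_=cv2.findContours(b,cv2.RETR_EXTERNAL,cv2.CHAIN_APPROX_NONE); k=max(cs,key=cv2.contourArea)
    print("block",rect(ray(c,k[:,0],.049)))
    s=m&~cv2.dilate(b,np.ones((3,3)))
    for q in cv2.findContours(s,cv2.RETR_EXTERNAL,cv2.CHAIN_APPROX_NONE)[0]:
        if cv2.contourArea(q)>60: print("shim",q[:,0].mean(0).round(),rect(ray(c,q[:,0],.008)))
    return c,m,b
E
python3 - <<'E'
from h import *
c,m,b=measure()
im=c["color"][180:290,270:450]
cv2.imwrite("pics/crop1.png",np.vstack([cv2.resize(im,None,fx=4,fy=4,interpolation=2)]))
for n,p in [("garlicB",(362,232)),("garlicF",(355,284)),("jar",(236,278)),("jarW",(194,275))]: print(n,ray(c,p,.08 if 'j' in n else .03).round(3))
E
```

```text
Traceback (most recent call last):
  File "h.py", line 19, in measure
    cs,_=cv2.findContours(b,cv2.RETR_EXTERNAL,cv2.CHAIN_APPROX_NONE); k=max(cs,key=cv2.contourArea)
                                                                        ~~~^^^^^^^^^^^^^^^^^^^^^^^^
ValueError: max() iterable argument is empty
```

```bash
python3 - <<'E'
s=open('h.py').read()
s=s.replace('''    b=cv2.morph''','''    cv2.drawContours(full,cv2.findContours(full,cv2.RETR_EXTERNAL,cv2.CHAIN_APPROX_NONE)[0],-1,255,-1)
    b=cv2.morph''')
open('h.py','w').write(s)
E
python3 - <<'E'
from h import *
c=read_camera("top");im=c["color"][180:290,270:450]
cv2.imwrite("pics/crop1.png",np.vstack([cv2.resize(im,None,fx=4,fy=4,interpolation=2)]))
h=cv2.cvtColor(c["color"],cv2.COLOR_BGR2HSV)
for p in [(305,212),(328,230),(345,215),(410,206),(300,235)]: print(p,h[p[1],p[0]])
for n,p in [("garlicB",(362,232)),("garlicF",(355,284)),("jar",(236,278)),("jarW",(194,275))]: print(n,ray(c,p,.08 if 'j' in n else .03).round(3))
measure()
E
```

```text
(305, 212) [ 15 159 165]
(328, 230) [ 15 123 133]
(345, 215) [ 18 108 207]
(410, 206) [ 15 159 172]
(300, 235) [ 64   9 210]
garlicB [[ 0.478 -0.172  0.03 ]]
garlicF [[ 0.351 -0.154  0.03 ]]
jar [[0.365 0.133 0.08 ]]
jarW [[0.371 0.233 0.08 ]]
block [ 4.786e+02 -1.644e+02  1.584e+02  1.853e+02  3.000e-01]
shim [309. 259.] [ 4.111e+02 -4.280e+01  2.490e+01  5.750e+01  3.000e-01]
shim [411. 252.] [ 430.6 -300.    62.3   42.4   89.3]
shim [305. 212.] [ 5.29e+02 -3.12e+01  2.53e+01  5.55e+01  3.00e-01]
shim [409. 206.] [ 5.455e+02 -2.942e+02  2.530e+01  5.320e+01  3.000e-01]
```

View pics/crop1.png

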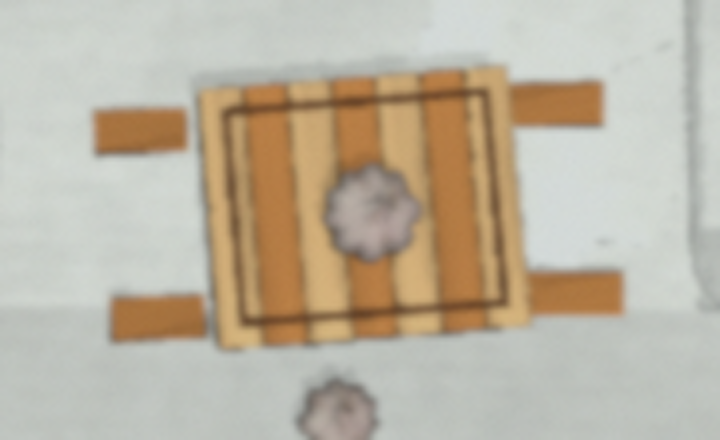

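The crop shows the block's top corners at crop pixels (198,90), (507,66), (532,326) and (220,350). Two brown shims lie on each side of it.

```bash
python3 - <<'E'
from h import *
c=read_camera("top")
f=lambda p:np.array(p)/4+[270,180]
C=ray(c,f([(198,90),(507,66),(532,326),(220,350)]),.049)[:,:2]
print("corners FL FR NR NL",C.round(4))
cen=C.mean(0); ux=(C[0]+C[1]-C[2]-C[3]);ux/=np.hypot(*ux); uy=(C[0]+C[3]-C[1]-C[2]);uy/=np.hypot(*uy)
a=(np.arctan2(ux[1],ux[0])+np.arctan2(-uy[0],uy[1]))/2
print(cen,np.degrees(a),np.degrees(np.arctan2(-uy[0],uy[1])),[np.hypot(*(C[i]-C[(i+1)%4])).round(3) for i in range(4)])
ux=np.array([np.cos(a),np.sin(a)]);uy=np.array([-ux[1],ux[0]])
for n,s in dict(FL=(1,1),FR=(1,-1),NR=(-1,-1),NL=(-1,1)).items(): print(n,(cen+s[0]*.058*ux+s[1]*.073*uy).round(4))
S=dict(FL=[(95,110),(184,109),(186,148),(96,154)],NL=[(112,297),(202,295),(205,337),(113,341)],FR=[(511,84),(602,82),(602,124),(514,127)],NR=[(528,273),(620,271),(622,311),(532,315)])
for n,q in S.items():
    z=np.array([.0145,.0025,.0025,.0145]) if n[1]=='L' else np.array([.003,.0145,.0145,.003])
    print(n,np.array([ray(c,f(p),zz)[0,:2] for p,zz in zip(q,z)]).round(4).tolist())
s=readout.read_state();print(s["time"],R.from_rotvec(s["tcp_rot"]).as_matrix().round(3))
E
```

```text
corners FL FR NR NL [[ 0.5487 -0.0658]
 [ 0.5644 -0.2546]
 [ 0.406  -0.2678]
 [ 0.3905 -0.0791]]
[ 0.47740011 -0.16683792] 4.756355997935482 4.7203298059580705 [np.float64(0.19), np.float64(0.159), np.float64(0.189), np.float64(0.159)]
FL [ 0.5291 -0.0893]
FR [ 0.5413 -0.2348]
NR [ 0.4257 -0.2444]
NL [ 0.4135 -0.0989]
FL [[0.5396, -0.0028], [0.5418, -0.0591], [0.517, -0.0604], [0.5119, -0.0035]]
NL [[0.4226, -0.0139], [0.4244, -0.0705], [0.3981, -0.0724], [0.3954, -0.0147]]
FR [[0.5586, -0.2658], [0.5588, -0.3205], [0.5323, -0.3201], [0.5312, -0.2673]]
NR [[0.4393, -0.2749], [0.4405, -0.3298], [0.4157, -0.3306], [0.413, -0.2771]]
0.3 [[-0.908  0.419 -0.   ]
 [ 0.419  0.908 -0.001]
 [ 0.    -0.001 -1.   ]]
```

>>> {"name": "jog_arm", "arguments": {"deltas": [-0.026,-0.037,0,0,0,7.5,-1,-0.052,-0.074,0,0,0,15,-1,-0.078,-0.111,0,0,0,22.5,-1,-0.104,-0.148,0,0,0,30,-1,-0.13,-0.185,0,0,0,37.5,-1,-0.156,-0.222,0,0,0,45,-1,-0.182,-0.259,0,0,0,52.5,-1,-0.208,-0.295,0,0,0,60.4,-1], "squeeze": 20}}

```text
time: 1.1
tool_pos: [0.3481, 0.256, 0.2484]
tcp_rot: [2.132, 2.307, 0.001]
wrist_force: [1.2, -1.3, 0.0]
width: 0.0
grip_force: 0.0
```

>>> {"name": "jog_arm", "arguments": {"deltas": [-0.048,0.005,0,0,0,0,-1,-0.096,0.01,0,0,0,0,-1,-0.144,0.015,0,0,0,0,-1,-0.192,0.02,0,0,0,0,-1,-0.24,0.025,0.03,0,0,0,-1,-0.288,0.03,0.06,0,0,0,-1,-0.33,0.033,0.09,0,0,0,-1,-0.359,0.036,0.12,0,0,0,-1]}}

```text
time: 1.9
tool_pos: [0.4143, -0.0944, 0.1334]
tcp_rot: [2.125, 2.309, 0.003]
wrist_force: [1.5, 0.0, 0.7]
width: 0.0
grip_force: 0.0
```

>>> {"name": "jog_arm", "arguments": {"deltas": [0,0,0.03,0,0,0,-1,0,0,0.045,0,0,0,-1,0,0,0.045,0,0,0,-1,0,0,0.045,0,0,0,-1]}}

```text
time: 2.3
tool_pos: [0.4133, -0.092, 0.0883]
tcp_rot: [-2.126, -2.312, 0.0]
wrist_force: [0.3, 0.4, 0.2]
width: -0.003
grip_force: 0.0
```

>>> {"name": "jog_arm", "arguments": {"deltas": [-0.007,0,0.008,0,0,0,-1,-0.007,0,0.014,0,0,0,-1,-0.007,0,0.018,0,0,0,-1,-0.007,0,0.02,0,0,0,-1,-0.007,0,0.021,0,0,0,-1,-0.007,0,0.022,0,0,0,-1,-0.007,0,0.022,0,0,0,-1]}}

```text
time: 3.0
tool_pos: [0.414, -0.0989, 0.0661]
tcp_rot: [2.126, 2.313, 0.0]
wrist_force: [0.1, -0.3, -0.5]
width: 0.001
grip_force: 0.0
```

>>> {"name": "jog_arm", "arguments": {"deltas": [0,0,0.001,0,0,0,-1,0,0,0.001,0,0,0,-1,0,0,0.002,0,0,0,-1,0,0,0.002,0,0,0,-1]}}

```text
time: 3.4
tool_pos: [0.4141, -0.099, 0.0659]
tcp_rot: [-2.126, -2.312, 0.0]
wrist_force: [-6.1, 1.5, 17.1]
width: -0.004
grip_force: 8.6
```

Near left doesn't give. Next is far left.

>>> {"name": "jog_arm", "arguments": {"deltas": [0,0,-0.01,0,0,0,-1,0,0,-0.022,0,0,0,-1,0,0.04,-0.022,0,0,0,-1,0,0.08,-0.022,0,0,0,-1,0,0.116,-0.022,0,0,0,-1,0,0.116,-0.012,0,0,0,-1,0,0.116,-0.006,0,0,0,-1,0,0.116,-0.003,0,0,0,-1]}}

```text
time: 4.2
tool_pos: [0.5275, -0.089, 0.0658]
tcp_rot: [-2.125, -2.311, 0.003]
wrist_force: [0.4, 0.5, 0.5]
width: -0.0
grip_force: 0.1
```

>>> {"name": "jog_arm", "arguments": {"deltas": [0,0,0.001,0,0,0,-1,0,0,0.0015,0,0,0,-1,0,0,0.0025,0,0,0,-1,0,0,0.0025,0,0,0,-1,0,0,0.0025,0,0,0,-1]}}

```text
time: 4.7
tool_pos: [0.5293, -0.0894, 0.0648]
tcp_rot: [2.126, 2.312, -0.0]
wrist_force: [-1.9, -0.1, 1.5]
width: -0.002
grip_force: 0.9
```

>>> {"name": "jog_arm", "arguments": {"deltas": [0,0,0.001,0,0,0,-1,0,0,0.001,0,0,0,-1,0,0,0.001,0,0,0,-1]}}

```text
time: 5.0
tool_pos: [0.5297, -0.0891, 0.0637]
tcp_rot: [2.126, 2.312, 0.001]
wrist_force: [-0.4, 2.5, 3.1]
width: 0.002
grip_force: 1.4
```

>>> {"name": "jog_arm", "arguments": {"deltas": [0,0,0.001,0,0,0,-1,0,0,0.001,0,0,0,-1,0,0,0.001,0,0,0,-1]}}

```text
time: 5.3
tool_pos: [0.53, -0.0891, 0.0628]
tcp_rot: [2.126, 2.312, 0.001]
wrist_force: [-0.1, 3.1, 3.3]
width: 0.003
grip_force: 1.8
```

It gives under a small force. I'll press it through to 5 N to be sure.

>>> {"name": "jog_arm", "arguments": {"deltas": [0,0,0.001,0,0,0,-1,0,0,0.002,0,0,0,-1,0,0,0.003,0,0,0,-1,0,0,0.004,0,0,0,-1,0,0,0.004,0,0,0,-1]}}

```text
time: 5.8
tool_pos: [0.5305, -0.0893, 0.0599]
tcp_rot: [2.126, 2.311, 0.002]
wrist_force: [0.8, 3.4, 10.7]
width: -0.001
grip_force: 5.5
```

The far-left corner rocked down 6 mm at 10 N. Now I'll lift gently and go behind its shim.

>>> {"name": "jog_arm", "arguments": {"deltas": [0,0,-0.003,0,0,0,-1,0,0,-0.006,0,0,0,-1,0,0,-0.012,0,0,0,-1,0,0,-0.03,0,0,0,-1,0.04,0,-0.03,0,0,0,-1,0.08,0.001,-0.03,0,0,0,-1,0.113,0.001,-0.02,0,0,0,-1,0.113,0.001,0,0,0,0,-1]}}

```text
time: 6.6
tool_pos: [0.5211, 0.0264, 0.0593]
tcp_rot: [2.122, 2.315, 0.003]
wrist_force: [-0.7, -1.0, -0.7]
width: -0.002
grip_force: 0.0
```

>>> {"name": "jog_arm", "arguments": {"deltas": [0,0,0.016,0,0,0,-1,0,0,0.028,0,0,0,-1,0,0,0.034,0,0,0,-1,0,0,0.034,0,0,0,-1]}}

```text
time: 7.0
tool_pos: [0.5198, 0.0231, 0.0234]
tcp_rot: [-2.126, -2.311, 0.003]
wrist_force: [0.6, 1.1, -0.4]
width: 0.002
grip_force: 0.0
```

```bash
python3 - <<'E'
from h import *
s=readout.read_state(); r=s["tool_pos"][:2]-[.4774,-.1668]; a=np.radians(4.76)
print(s["tool_pos"],s["wrist_force"],"own",r[0]*np.cos(a)+r[1]*np.sin(a),-r[0]*np.sin(a)+r[1]*np.cos(a))
c=read_camera("side");cv2.imwrite("pics/s2.png",cv2.resize(c["color"][190:330,180:380],None,fx=4,fy=4))
E
```

```text
[0.51983831 0.0231028  0.02338056] [ 0.64294851  1.12861158 -0.3639081 ] own 0.058050483231229036 0.1857262116554683
```

View pics/s2.png

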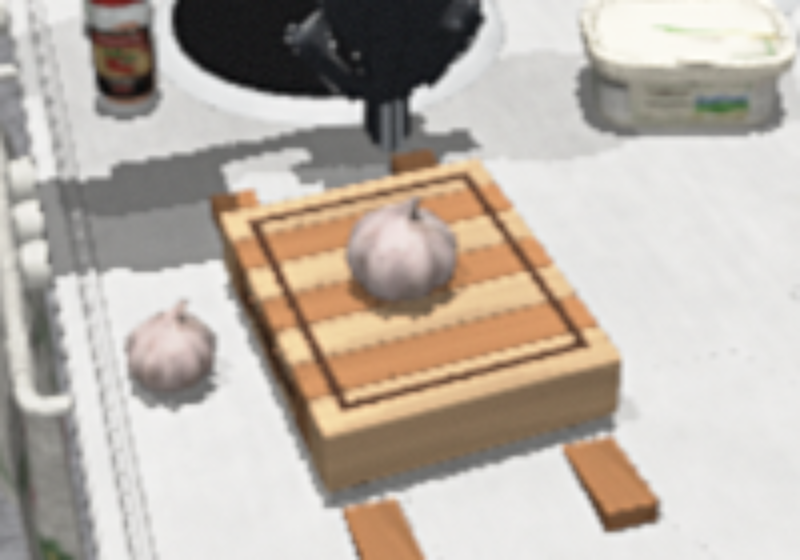

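The fingers, at crop (390,130), stand behind the far-left shim at (413,160), roughly in line with it. I'll shift 2 mm forward and push.

>>> {"name": "jog_arm", "arguments": {"deltas": [0,0.002,0.002,0,0,0,-1,-0.005,0.002,0.002,0,0,0,-1,-0.01,0.002,0.002,0,0,0,-1,-0.014,0.002,0.002,0,0,0,-1,-0.017,0.002,0.002,0,0,0,-1,-0.02,0.002,0.002,0,0,0,-1,-0.023,0.002,0.002,0,0,0,-1]}}

```text
time: 7.75
tool_pos: [0.5249, 0.0004, 0.0226]
tcp_rot: [2.127, 2.312, 0.0]
wrist_force: [0.5, -0.3, -0.0]
width: -0.001
grip_force: 0.2
```

>>> {"name": "jog_arm", "arguments": {"deltas": [-0.002,0,0,0,0,0,-1,-0.004,0,0,0,0,0,-1,-0.006,0,0,0,0,0,-1,-0.008,0,0,0,0,0,-1,-0.01,0,0,0,0,0,-1,-0.012,0,0,0,0,0,-1]}}

```text
time: 8.35
tool_pos: [0.5258, -0.0114, 0.0225]
tcp_rot: [-2.126, -2.313, 0.0]
wrist_force: [0.4, 0.3, 0.5]
width: -0.001
grip_force: 0.2
```

```bash
cat >> h.py <<'E'
def own():
    s=readout.read_state(); r=s["tool_pos"][:2]-[.4774,-.1668]; a=np.radians(4.76)
    print("own",(r[0]*np.cos(a)+r[1]*np.sin(a)).round(4),(-r[0]*np.sin(a)+r[1]*np.cos(a)).round(4),s["tool_pos"].round(4),s["wrist_force"].round(1))
E
python3 - <<'E'
from h import *
own()
c=read_camera("side");cv2.imwrite("pics/s3.png",cv2.resize(c["color"][190:330,180:380],None,fx=4,fy=4))
E
```

```text
own 0.0612 0.1509 [ 0.5258 -0.0114  0.0225] [0.4 0.3 0.5]
```

View pics/s3.png

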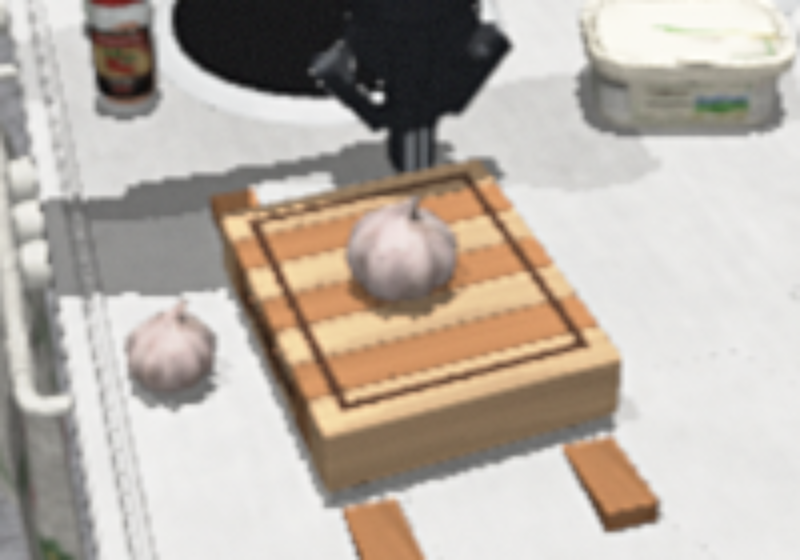

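The shim has slid in with the fingers; it's now hidden behind the block at about (415,165). The block hasn't moved.

>>> {"name": "jog_arm", "arguments": {"deltas": [-0.002,0,0,0,0,0,-1,-0.004,0,0,0,0,0,-1,-0.006,0,0,0,0,0,-1,-0.008,0,0,0,0,0,-1,-0.01,0,0,0,0,0,-1,-0.012,0,0,0,0,0,-1,-0.012,0,0,0,0,0,-1]}}

```text
time: 9.1
tool_pos: [0.5269, -0.0236, 0.0225]
tcp_rot: [2.127, 2.312, -0.0]
wrist_force: [0.5, -0.1, 0.3]
width: 0.003
grip_force: 0.0
```

>>> {"name": "jog_arm", "arguments": {"deltas": [-0.001,0,0,0,0,0,-1,-0.002,0,0,0,0,0,-1,-0.002,0,0,0,0,0,-1]}}

```text
time: 9.4
tool_pos: [0.5271, -0.0253, 0.0225]
tcp_rot: [2.126, 2.313, -0.0]
wrist_force: [-0.6, -0.3, -0.9]
width: 0.002
grip_force: 0.0
```

```bash
python3 -c "
from h import *
own()"
```

```text
own 0.0612 0.1369 [ 0.5271 -0.0253  0.0225] [-0.6 -0.3 -0.9]
```

>>> {"name": "jog_arm", "arguments": {"deltas": [-0.001,0,0,0,0,0,-1,-0.002,0,0,0,0,0,-1,-0.003,0,0,0,0,0,-1,-0.003,0,0,0,0,0,-1]}}

```text
time: 9.8
tool_pos: [0.5272, -0.0281, 0.0225]
tcp_rot: [-2.126, -2.312, -0.0]
wrist_force: [-0.3, 1.2, 0.6]
width: -0.001
grip_force: 0.5
```

>>> {"name": "jog_arm", "arguments": {"deltas": [-0.001,0,0,0,0,0,-1,-0.002,0,0,0,0,0,-1,-0.002,0,0,0,0,0,-1]}}

```text
time: 10.1
tool_pos: [0.5272, -0.0291, 0.0225]
tcp_rot: [-2.126, -2.31, -0.002]
wrist_force: [-0.2, 6.2, 0.8]
width: -0.0
grip_force: 3.2
```

>>> {"name": "jog_arm", "arguments": {"deltas": [-0.001,0,0,0,0,0,-1,-0.001,0,0,0,0,0,-1,-0.001,0,0,0,0,0,-1]}}

```text
time: 10.4
tool_pos: [0.5274, -0.0299, 0.0225]
tcp_rot: [-2.126, -2.311, -0.002]
wrist_force: [-1.3, 6.6, 0.5]
width: 0.003
grip_force: 3.5
```

```bash
python3 -c "
from h import *
own()"
```

```text
own 0.0611 0.1323 [ 0.5274 -0.0299  0.0225] [-1.3  6.6  0.5]
```

>>> {"name": "jog_arm", "arguments": {"deltas": [0.006,0,0,0,0,0,-1,0.02,0,0,0,0,0,-1,0.02,0,-0.04,0,0,0,-1,0.02,0,-0.065,0,0,0,-1,-0.02,-0.002,-0.065,0,0,0,-1,-0.058,-0.003,-0.065,0,0,0,-1,-0.058,-0.003,-0.055,0,0,0,-1,-0.058,-0.003,-0.048,0,0,0,-1]}}

```text
time: 11.2
tool_pos: [0.5291, -0.0894, 0.07]
tcp_rot: [-2.128, -2.31, 0.0]
wrist_force: [0.3, 0.2, -0.6]
width: 0.007
grip_force: 0.0
```

```bash
python3 - <<'E'
from h import *
own()
c=read_camera("top");cv2.imwrite("pics/t4.png",cv2.resize(c["color"][180:290,270:450],None,fx=4,fy=4,interpolation=2))
E
```

```text
own 0.058 0.0729 [ 0.5291 -0.0894  0.07  ] [ 0.3  0.2 -0.6]
```

View pics/t4.png

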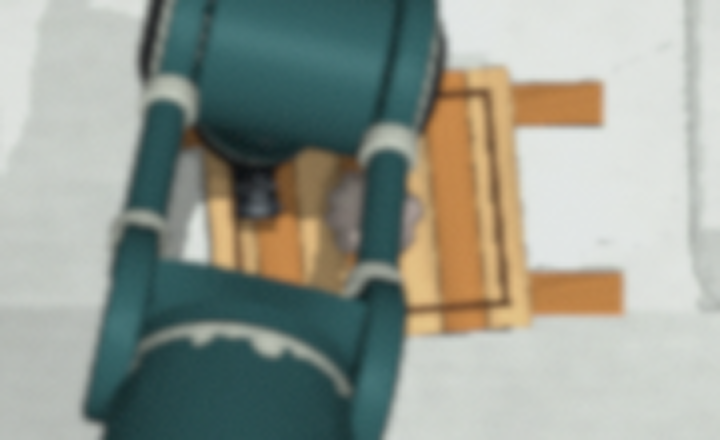

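The block's right-hand corners are still at (508,67) and (531,326), so it hasn't moved. I'll press the proof.

>>> {"name": "jog_arm", "arguments": {"deltas": [0,0,0.002,0,0,0,-1,0,0,0.003,0,0,0,-1,0,0,0.004,0,0,0,-1,0,0,0.0045,0,0,0,-1,0,0,0.005,0,0,0,-1,0,0,0.005,0,0,0,-1]}}

```text
time: 11.85
tool_pos: [0.5296, -0.0888, 0.0661]
tcp_rot: [-2.126, -2.312, -0.001]
wrist_force: [-1.8, 2.3, 4.4]
width: -0.002
grip_force: 2.1
```

>>> {"name": "jog_arm", "arguments": {"deltas": [0,0,0.0008,0,0,0,-1,0,0,0.0008,0,0,0,-1,0,0,0.0008,0,0,0,-1,0,0,0.0008,0,0,0,-1,0,0,0.0008,0,0,0,-1]}}

```text
time: 12.35
tool_pos: [0.5296, -0.0888, 0.066]
tcp_rot: [-2.126, -2.312, -0.001]
wrist_force: [-4.2, 4.6, 9.4]
width: -0.002
grip_force: 4.9
```

It takes 9.4 N without giving (z 0.066, unchanged). I'll retreat and check.

>>> {"name": "jog_arm", "arguments": {"deltas": [0,0,-0.003,0,0,0,-1,0,0,-0.01,0,0,0,-1,0,0,-0.04,0,0,0,-1,0,0,-0.08,0,0,0,-1,0,0,-0.12,0,0,0,-1,0.04,0,-0.15,0,0,0,-1,0.08,0,-0.16,0,0,0,-1,0.12,0,-0.16,0,0,0,-1]}}

```text
time: 13.15
tool_pos: [0.5212, 0.031, 0.2284]
tcp_rot: [2.125, 2.307, 0.007]
wrist_force: [-0.3, 0.7, -0.0]
width: 0.004
grip_force: 0.0
```

>>> {"name": "jog_arm", "arguments": {"deltas": [0.04,0,0,0,0,0,-1,0.08,0,0,0,0,0,-1,0.12,0,0,0,0,0,-1,0.16,0,0,0,0,0,-1,0.2,0,0,0,0,0,-1,0.2,0,0,0,0,0,-1]}}

```text
time: 13.75
tool_pos: [0.5022, 0.2336, 0.2251]
tcp_rot: [-2.121, -2.317, -0.003]
wrist_force: [0.8, -0.4, -0.1]
width: -0.0
grip_force: 0.0
```

```bash
python3 - <<'E'
from h import *
c=read_camera("top");cv2.imwrite("pics/t5.png",cv2.resize(c["color"][180:290,270:450],None,fx=4,fy=4,interpolation=2)); print(readout.read_state()["time"])
E
```

```text
13.8
```

View pics/t5.png

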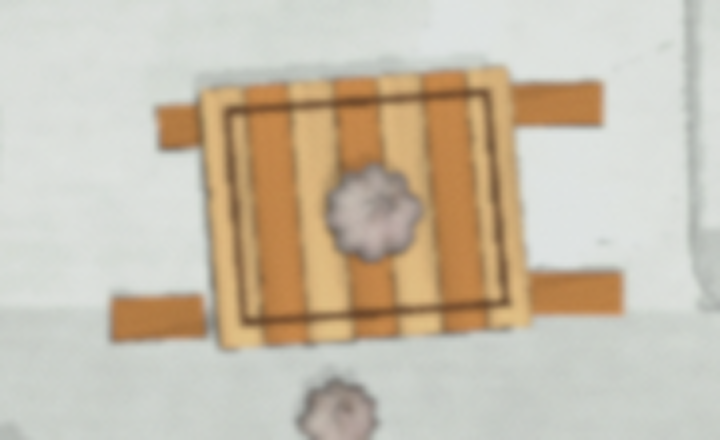

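The far-left shim now starts at crop x=157 (it was 95), so about 27 mm stays outside as intended. The block, garlic and other shims haven't moved.

```bash
python3 -c "
from workcell import finish_job
print(finish_job())"
```

```text
the job is handed in; nothing more can be done
None
```

The far-left corner was the one that rocked: its shim is now pushed in under it until it bears, a 9.4 N proof press showed no give, and the job was handed in at about 14 s.

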